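# Change a vial in the pigment shaker

## Robot

A 6-joint arm with a two-finger parallel gripper is mounted at the origin on the work surface. World frame = base frame: x ahead of the robot, y to its left, z up, the work surface at z = 0. Lengths are in m, angles in rad, forces in N, time in s.
With the tool pointing down it reaches from about 0.35 to 0.975 m from the base axis. Payload 4.9 kg.
Tool frame: the origin (TCP) lies at the very end of the fingers, on their centre line; the grasp point (between the pads) lies 19 mm behind it; z points along the fingers, y is the line along which they close (so a half turn about z gives the same grasp; the last joint's range is limited). The gripper opens to 85 mm and grips with 20 to 120 N. Pads are 22 mm wide; open, the fingers measure 114 mm over their backs; the gripper's body (76 mm by 85 mm) begins 54 mm behind the grasp point. The pads swing forward as they close: fully open they stand 13 mm farther back than shut.
Start: joints at [1.227, 0.053, 1.613, -0, 1.476, -0.119], TCP at [0.139, 0.609, 0.231] pointing down, gripper open.
Joint ranges: [-3.01, 3.01], [-1.01, 2.22], [0.06, 2.58], [-1.02, 4.17], [0.09, 2.62], [-3.14, 3.14]. Speed limits (rad/s): [2.57, 2.57, 3.14, 3.14, 3.14, 3.14].

## Interface

Orientations are given as a unit quaternion [w, x, y, z].
In Python, from plant import manip gives the robot as it stands.
- The arm moves only by the shell command python3 -m pendant 'ROWS'. ROWS is JSON, a list of rows, each a list of 3 entries, a list of its own where there are three numbers: the opening, from 0 (shut) to 1 (fully open), then the shift along the tool's x, y, z in units of 12 cm (1.0 is 12 cm), then the turn about the tool's z in units of pi rad (1.0 is pi rad). In form: [[gripper, [dx, dy, dz], roll], ...]. A call has 1 to 10 rows; each row is the pose to reach, as a shift and turn from the pose commanded when the call began, along the tool's axes at that moment, turning the shorter way round; what a row does not reach only later rows make up. A row lasts 1/10 s, in which the tool goes at most 50 mm and 8.59 degrees, less where a joint would pass 70% of its speed; a pose out of reach is approached as far as the arm can. A call with a number of a shift or a turn outside -1 to 1 is refused whole. A call with a gripper value outside its range is refused whole. The fingers move at their own pace and stop on an object; the grip force is fixed at half the most. Time passes only in rows, so rows that repeat a pose let the fingers close. It gives the time, the measured TCP pose, the force, the opening and the grip force at its end, in the units of the state.
- manip.state(): the state, without advancing time (a new reading comes with each control period).
- manip.grab_frame(name): name is "scene" or "top" or "wrist"; returns a dict with "img" (384x512x3 uint8, red, green, blue), "fx", "fy", "cx", "cy" (pixels), "D" ([k1, k2, p1, p2, k3] as OpenCV has them; the pictures are not rectified), "eye" and "rotation" of the camera in the world; the wrist camera has in their place "tool_from_camera" (4x4, takes a point from camera to tool coordinates, whose origin is the TCP and whose axes are the flange's). Camera axes: x right, y down, z forward; pixel columns grow to the right and rows downward; lengths in m; the calibration is good to about 2 mm. A picture is of the moment at which its call begins: read the wrist's pose just before it. There is no depth.
- manip.job_done(): hands the job in; it is judged then, once.
The state is a dict: "time": time; "joint_pos": joint angles; "joint_vel": joint speeds; "joint_efforts": joint torques, N m; "tool_pos": TCP position; "tool_rot": TCP orientation; "contact_force": force on the tool from outside, world axes, zero at the start; "ft_torque": the same for the moment, N m; "gripper_width": opening from 0.0 (shut) to 1.0 (fully open); "grasp_force": force on a finger pad.
Only numpy, scipy, OpenCV 4.12 (cv2) and the standard library are available. Lean on these libraries where they do the work, as an engineer would, in place of code of your own. Each camera call takes 0.05 s, during which the arm holds its last target. There are 200 camera calls.

## Task

The stubby vial in the shaker's rack is finished: lift it out and stand it fully home in the empty hole of the wooden block. Then take the tall vial out of the cluttered carton, stand it fully home in the rack hole just freed and let go, and last push the shaker's lever all the way over, away from the robot. Set the vials down rather than dropping them, and leave everything else where it stands.

Things in the scene. Friction and masses are not known exactly. Their poses are not given: they have to be found in the camera images.
- used: the finished stubby vial, 85 mm tall in all, standing in one of the three rack holes: white plastic cylinder 24 mm in diameter tapering over its lowest 5 mm to 18 mm at the foot, with a flush black cap, 24 mm in diameter and 22 mm high, at the top; origin at the centre of its underside, z up along its axis. In the hole it shows 55 mm above the rack's top
- mate_a: tall vial, 110 mm, standing in the rack, to be left there: white plastic cylinder 24 mm in diameter tapering over its lowest 5 mm to 18 mm at the foot, with a flush black cap, 24 mm in diameter and 22 mm high, at the top; origin at the centre of its underside, z up along its axis
- mate_b: the other tall vial, 110 mm, standing in the rack, to be left there: white plastic cylinder 24 mm in diameter tapering over its lowest 5 mm to 18 mm at the foot, with a flush black cap, 24 mm in diameter and 22 mm high, at the top; origin at the centre of its underside, z up along its axis
- fresh: the fresh tall vial, 110 mm, the only tall one in the carton, standing loose on its floor in one of its four corners: white plastic cylinder 24 mm in diameter tapering over its lowest 5 mm to 18 mm at the foot, with a flush black cap, 24 mm in diameter and 22 mm high, at the top; origin at the centre of its underside, z up along its axis
- spare: stubby vial, 85 mm, a bystander standing in the carton: white plastic cylinder 24 mm in diameter tapering over its lowest 5 mm to 18 mm at the foot, with a flush black cap, 24 mm in diameter and 22 mm high, at the top; origin at the centre of its underside, z up along its axis
- jar: squat jar, 40 mm in diameter, 50 mm tall, a bystander in the carton; origin at the centre of its underside
- spool: cardboard ring, 42 mm in diameter, 30 mm tall, a bystander in the carton; origin at the centre of its underside
- kept: stubby vial, 85 mm, standing in the second hole of the wooden block (block_hole1), to be left there: white plastic cylinder 24 mm in diameter tapering over its lowest 5 mm to 18 mm at the foot, with a flush black cap, 24 mm in diameter and 22 mm high, at the top; origin at the centre of its underside, z up along its axis
- carton: low open cardboard carton, 160 x 160 x 50 mm outside, walls and floor 5 mm, fixed to the table; origin at the centre of its underside. Its four things stand about 72 mm apart, near (+-36, +-36) mm in its frame
- block: light wooden block fixed to the table, 70 (x) x 130 (y) x 40 mm high, with two vertical round holes of 27 mm, 30 mm deep, at y = -30 mm (empty) and y = +30 mm (taken); origin at the centre of its underside. It may be turned any way round
- block_hole0 (a point): centre of the mouth of the empty hole of the block, 40 mm above the table; hole 27 mm in diameter, 30 mm deep with flat floor, 3 mm chamfer
- block_hole1 (a point): centre of the mouth of the taken hole of the block, 60 mm from the empty one
- shaker: grey vial shaker fixed to the table: base plate 120 (x) x 270 (y) x 20 mm, on it the aluminium rack (60 x 160 mm, its top 60 mm above the table, centred at y = -30 mm) and at y = +95 mm a control box (80 x 70 mm, top at 60 mm) with the lever; origin at the centre of the underside of the base, x points away from the robot (yaw within 0.25 rad)
- rack_hole0 (a point): centre of the mouth of rack hole 0, at y = -85 mm in the shaker's frame, 60 mm above the table; hole 27 mm in diameter, 30 mm deep, flat floor, 3 mm chamfer
- rack_hole1 (a point): centre of the mouth of rack hole 1, at y = -30 mm in the shaker's frame, 60 mm above the table; hole 27 mm in diameter, 30 mm deep, flat floor, 3 mm chamfer
- rack_hole2 (a point): centre of the mouth of rack hole 2, at y = 25 mm in the shaker's frame, 60 mm above the table; hole 27 mm in diameter, 30 mm deep, flat floor, 3 mm chamfer
- start (a joint): lever on the control box, rad: 0 = leaning towards the robot (the shaker's -x), 1.0 = all the way over, leaning away (+x). It stays where it is left; a push of a few N at its tip moves it
- start_tip (a point): tip of that lever, a black stick about 80 mm long which swings in the shaker's x-z plane (at y = +95 mm)
- tape: roll of tape lying flat on the table, 100 mm in diameter, 48 mm high, a bystander; origin at the centre of its underside
- cleaner: bottle standing on the table, 72 mm in diameter, 120 mm tall, a bystander; origin at the centre of its underside
Mind the look-alikes: they are no part of the job. What is shaped like the fresh but orange or red is not meant.

How it is judged:
On the way, in this order (a step that is already met when the one before it is completed fails the run):
1. the stubby vial is lifted out of the rack (z of used in the frame of shaker above 0.065 m), for 0.1 s.
2. the stubby vial stands fully home in the empty hole of the block, released (horizontal distance between used and block_hole0 below 0.006 m and z of used in the frame of block_hole0 below -0.025 m and angle between used's own z axis and vertical below 0.15 rad and contact force between used and the fingers below 0.1 N), for 0.2 s.
3. the tall vial is lifted clear of the carton (z of fresh in the frame of carton above 0.055 m), for 0.1 s.
4. the tall vial stands fully home in the freed rack hole, released (((horizontal distance between fresh and rack_hole0 below 0.006 m and z of fresh in the frame of rack_hole0 below -0.025 m and angle between fresh's own z axis and vertical below 0.15 rad) or (horizontal distance between fresh and rack_hole1 below 0.006 m and z of fresh in the frame of rack_hole1 below -0.025 m and angle between fresh's own z axis and vertical below 0.15 rad) or (horizontal distance between fresh and rack_hole2 below 0.006 m and z of fresh in the frame of rack_hole2 below -0.025 m and angle between fresh's own z axis and vertical below 0.15 rad)) and contact force between fresh and the fingers below 0.1 N), for 0.2 s.
5. the lever is all the way over (value of joint start above 0.85 rad), for 0.2 s.
At the end, for the whole second after the job is handed in: Stubby vial in the block's empty hole, carton's tall vial in the freed rack hole: each over 25 mm deep, within 6 mm of centre and 0.15 rad of upright, released, at rest; lever over 0.85 rad; every bystander within 0.2 rad of upright and 30 mm of its start (horizontal distance between used and block_hole0 below 0.006 m and z of used in the frame of block_hole0 below -0.025 m and angle between used's own z axis and vertical below 0.15 rad and ((horizontal distance between fresh and rack_hole0 below 0.006 m and z of fresh in the frame of rack_hole0 below -0.025 m and angle between fresh's own z axis and vertical below 0.15 rad) or (horizontal distance between fresh and rack_hole1 below 0.006 m and z of fresh in the frame of rack_hole1 below -0.025 m and angle between fresh's own z axis and vertical below 0.15 rad) or (horizontal distance between fresh and rack_hole2 below 0.006 m and z of fresh in the frame of rack_hole2 below -0.025 m and angle between fresh's own z axis and vertical below 0.15 rad)) and value of joint start above 0.85 rad and linear speed of each of used, fresh below 0.02 m/s and angle between each of mate_a, mate_b, kept, spare, jar, spool, tape, cleaner's own z axis and vertical below 0.2 rad and distance of each of mate_a, mate_b, kept, spare, jar, spool, tape, cleaner from where it was at the start of the episode below 0.03 m); the robot touches nothing.
It fails at once if a vial that stays in the rack or block is moved by more than 30 mm or tipped over (distance of any of mate_a, mate_b, kept from where it was at the start of the episode above 0.03 m or angle between any of mate_a, mate_b, kept's own z axis and vertical above 0.5 rad).
It fails at once if another thing in the carton is moved by more than 30 mm or tipped over (distance of any of spare, jar, spool from where it was at the start of the episode above 0.03 m or angle between any of spare, jar, spool's own z axis and vertical above 0.5 rad).
It fails at once if the tape roll or the bottle is moved by more than 30 mm or tipped over (distance of any of tape, cleaner from where it was at the start of the episode above 0.03 m or angle between any of tape, cleaner's own z axis and vertical above 0.5 rad).
It fails at once if the finished vial is dropped (falls freely at over 0.9 m/s, about 40 mm) (linear speed of used above 0.9 m/s and contact force between used and the fingers below 0.1 N).
It fails at once if the fresh vial is dropped (falls freely at over 0.9 m/s, about 40 mm) (linear speed of fresh above 0.9 m/s and contact force between fresh and the fingers below 0.1 N).
It also fails if it takes over 70 s, if anything falls off the work surface, if the arm or the gripper's body presses on something with over 40 N, if the wrist force passes 120 N, or if a joint passes its speed limit or range.

## Working session

There is one attempt and no reset: what is moved stays moved. The work goes in short steps, Python scripts to look and compute and a shell command to move; the robot and the scene stay as the last step left them, time stands still between calls to the robot, and variables do not carry over. Pictures are saved under pics/ and viewed, at most 11 in all, crops included, and the job is handed in when it is done.

```bash
ls; mkdir -p pics
python3 - <<'E'
from plant import manip
import cv2
print(manip.state())
for n in("top","scene"):
    f=manip.grab_frame(n); cv2.imwrite(f"pics/{n}0.png",cv2.resize(f["img"][:,:,::-1],(800,600),interpolation=cv2.INTER_CUBIC))
    cv2.imwrite(f"pics/{n}_raw.png",f["img"][:,:,::-1])
    print(n,{k:v for k,v in f.items() if k!="img"})
E
```

```text
pics
{'time': 0.0, 'joint_pos': array([ 1.22697709e+00,  5.33654658e-02,  1.61426788e+00, -1.69706905e-05,
        1.47600690e+00, -1.19007006e-01]), 'joint_vel': array([-0.0001345 , -0.0011225 , -0.00130368, -0.00053765, -0.00012141,
       -0.00073446]), 'joint_efforts': array([-1.78971401e-03, -3.93693960e+01, -3.70170844e+01, -3.78562490e-04,
        7.27523482e-03, -8.06088167e-06]), 'tool_pos': array([0.13912702, 0.60868804, 0.23007329]), 'tool_rot': array([-2.26589279e-04,  1.12168691e-01,  9.93688652e-01, -9.98440693e-04]), 'contact_force': array([0.63236101, 0.42265809, 0.18692709]), 'ft_torque': array([0.02984218, 0.01306587, 0.01447945]), 'grasp_force': 0.0, 'gripper_width': 0.999654341952773}
top {'fx': 360.23998374729837, 'fy': 360.23998374729837, 'cx': 261.82323349928595, 'cy': 196.7922860476712, 'D': array([-0.01106587,  0.        ,  0.        ,  0.        ,  0.        ]), 'eye': array([0.44892323, 0.03865871, 1.25441804]), 'rotation': array([ 0.0198258 , -0.70349874,  0.71007114, -0.02225824])}
scene {'fx': 411.5280097170318, 'fy': 411.5280097170318, 'cx': 255.1174729215553, 'cy': 191.414345490991, 'D': array([0.01047452, 0.        , 0.        , 0.        , 0.        ]), 'eye': array([ 1.2038044 , -0.10142984,  0.9351652 ]), 'rotation': array([-0.27328897,  0.72897259,  0.58970138, -0.214859  ])}
```

View pics/top0.png

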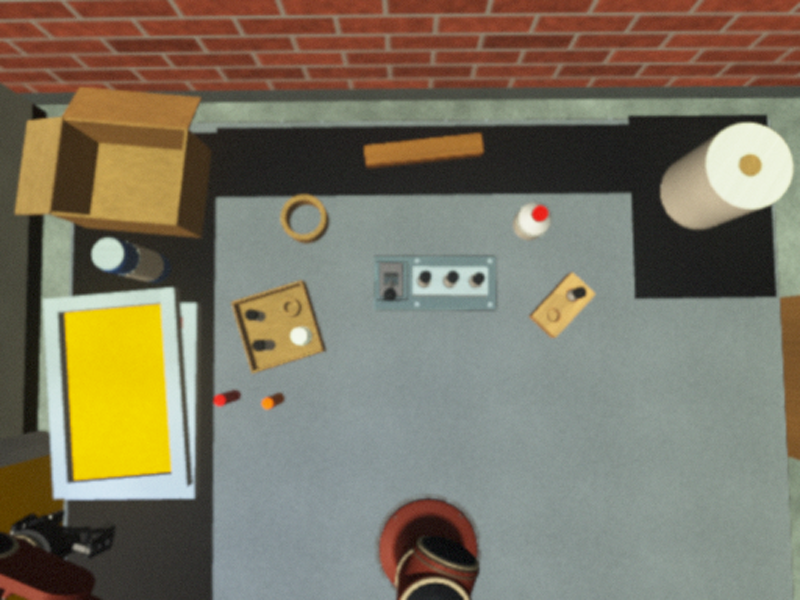

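View pics/scene0.png

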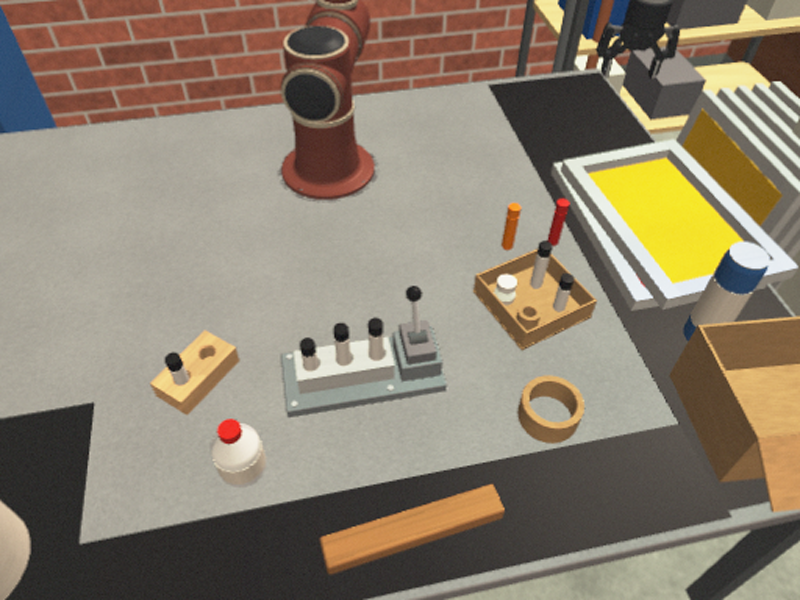

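The top view has image up as +x and left as +y. The rack is at about (452,282), with the shortest vial at the −y end (hole 0). The block is at (563,305), with its empty hole at (553,315). The carton is at (279,326); its tall vial is the one nearest the robot, at (262,345). I'll enlarge these areas.

Run:
```python
import cv2,numpy as np
def cr(im,x0,y0,x1,y1,s,W):
    c=cv2.resize(im[y0:y1,x0:x1],None,fx=s,fy=s,interpolation=cv2.INTER_CUBIC)
    return cv2.copyMakeBorder(c,0,0,0,W-c.shape[1],cv2.BORDER_CONSTANT)
t=cv2.imread("pics/top_raw.png");s=cv2.imread("pics/scene_raw.png")
cv2.imwrite("pics/topz.png",np.vstack([cr(t,230,157,390,219,5,800),cr(t,145,178,210,236,5,800)]))
cv2.imwrite("pics/scenez.png",np.vstack([cr(s,95,180,290,265,4,780),cr(s,300,152,385,217,4,780)]))
```

```text
(no output)
```

View pics/topz.png

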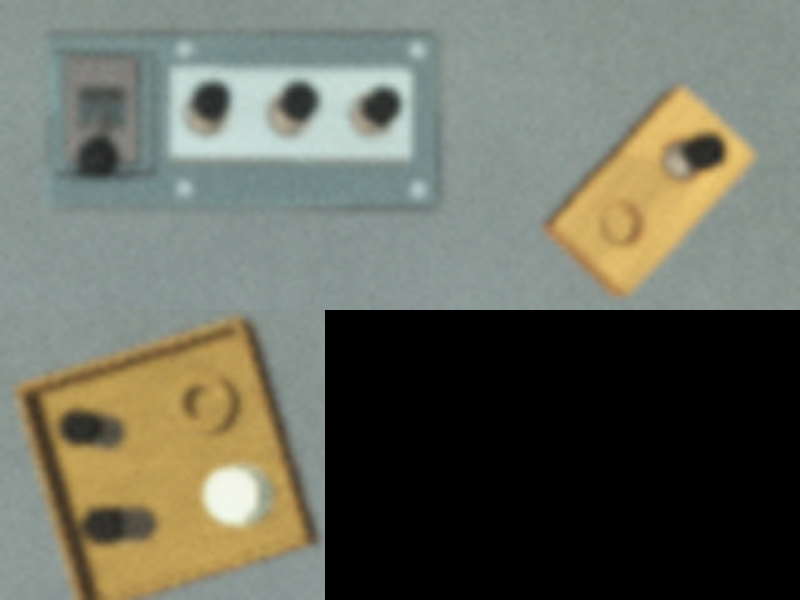

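View pics/scenez.png

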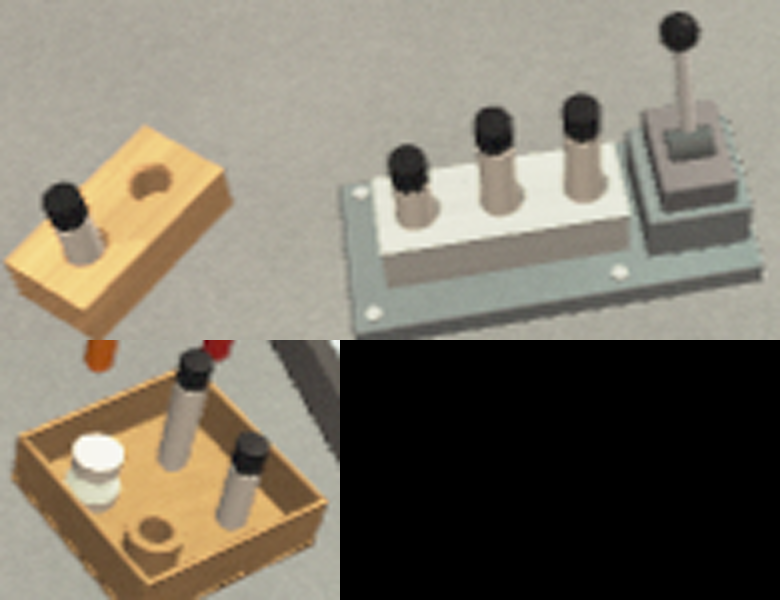

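The crops confirm it. In the scene crop the vial at rack hole 0 (408,155) is short and the other two are tall. The tall carton vial is at (193,360) and the empty block hole at (151,182). Next I compute positions from both views.

```bash
cat > h.py <<'E'
import numpy as np,cv2
from scipy.spatial.transform import Rotation as R
from plant import manip
q2R=lambda q:R.from_quat(np.r_[q[1:],q[0]]).as_matrix()
CAL={"top":dict(fx=360.23998374729837,cx=261.82323349928595,cy=196.7922860476712,D=[-0.01106587,0,0,0,0],eye=[0.44892323,0.03865871,1.25441804],rot=[0.0198258,-0.70349874,0.71007114,-0.02225824]),
"scene":dict(fx=411.5280097170318,cx=255.1174729215553,cy=191.414345490991,D=[0.01047452,0,0,0,0],eye=[1.2038044,-0.10142984,0.9351652],rot=[-0.27328897,0.72897259,0.58970138,-0.214859])}
def plane(uv,z,fx,cx,cy,D,eye,Rc):
    K=np.array([[fx,0,cx],[0,fx,cy],[0,0,1.]])
    p=cv2.undistortPoints(np.array([[uv]],float),K,np.array(D))[0,0]
    d=Rc@np.r_[p,1]; eye=np.array(eye); return eye+d*(z-eye[2])/d[2]
def fixed(n,uv,z):
    c=CAL[n]; return plane(uv,z,c["fx"],c["cx"],c["cy"],c["D"],c["eye"],q2R(c["rot"]))
def wristshot(name):
    s=manip.state(); f=manip.grab_frame("wrist")
    T=np.eye(4);T[:3,:3]=q2R(s["tool_rot"]);T[:3,3]=s["tool_pos"];T=T@f["tool_from_camera"]
    np.savez(f"pics/{name}.npz",img=f["img"],T=T,fx=f["fx"],cx=f["cx"],cy=f["cy"],D=f["D"])
    cv2.imwrite(f"pics/{name}.png",f["img"][:,:,::-1])
def wrist(name,uv,z):
    c=np.load(f"pics/{name}.npz"); return plane(uv,z,float(c["fx"]),float(c["cx"]),float(c["cy"]),c["D"],c["T"][:3,3],c["T"][:3,:3])
def move(target,yaw=None):
    "units for a move to target TCP (tool y axis along world angle yaw, mod pi)"
    s=manip.state();M=q2R(s["tool_rot"]);d=M.T@(np.array(target)-s["tool_pos"])
    print("shift",np.round(d/.12,3),"tcp",s["tool_pos"].round(4),"tilt",M[:,2].round(3),end=" ")
    if yaw is not None:
        cur=np.arctan2(M[1,1],M[0,1]); a=(yaw-cur+np.pi/2)%np.pi-np.pi/2
        print("yawnow",cur.round(3),"roll units",(-a/np.pi).round(3),"j6",s["joint_pos"][5].round(2))
    else: print()
E
python3 - <<'E'
from h import *
def t(x,y,z,o=(230,157)): return fixed("top",((x+.5)/5-.5+o[0],(y+.5)/5-.5+o[1]),z).round(4)
def s(x,y,z,o=(95,180)): return fixed("scene",((x+.5)/4-.5+o[0],(y+.5)/4-.5+o[1]),z).round(4)
print("used",t(382,104,.115),s(408,155,.115))
print("mateb",t(300,102,.14),s(493,118,.14)); print("matea",t(212,101,.14),s(582,104,.14))
print("rack",*[t(*p,.06) for p in[(169,67),(413,68),(413,160),(169,160)]],*[s(*p,.06) for p in [(373,180),(612,146),(628,216),(385,253)]])
print("block",*[t(*p,.04) for p in[(682,85),(757,157),(624,297),(546,225)]])
print("blockS",*[s(*p,.04) for p in[(6,262),(147,125),(222,172),(80,310)]])
print("hole",t(621,224,.04),s(151,180,.04)); print("kept",t(708,150,.095),s(66,196,.095))
print("fresh",t(103,524-310,.115,(145,178)),s(194,358-340,.115,(300,152)))
print("spare",t(78,427-310,.09,(145,178)),s(249,442-340,.09,(300,152)))
print("carton",*[t(x,y-310,.05,(145,178)) for x,y in[(240,318),(315,542),(17,385)]],*[s(x,y-340,.05,(300,152)) for x,y in[(18,437),(187,370),(326,503),(148,585)]])
print("tip",*[t(97,155,z) for z in(.12,.14)],*[s(680,32,z) for z in(.12,.14)])
E
```

```text
used [ 0.5773 -0.1067  0.115 ] [ 0.5729 -0.1055  0.115 ]
mateb [ 0.5762 -0.0525  0.14  ] [ 0.5747 -0.051   0.14  ]
matea [0.5773 0.0023 0.14  ] [0.575  0.0045 0.14  ]
rack [0.6096 0.0281 0.06  ] [ 0.6075 -0.1348  0.06  ] [ 0.5459 -0.1337  0.06  ] [0.5473 0.0287 0.06  ] [ 0.5463 -0.1306  0.06  ] [0.5511 0.028  0.06  ] [0.6086 0.0267 0.06  ] [ 0.6047 -0.1294  0.06  ]
block [ 0.5969 -0.3204  0.04  ] [ 0.5474 -0.3701  0.04  ] [ 0.4535 -0.2774  0.04  ] [ 0.5026 -0.2258  0.04  ]
blockS [ 0.5476 -0.3679  0.04  ] [ 0.4529 -0.2776  0.04  ] [ 0.5038 -0.2295  0.04  ] [ 0.5939 -0.3216  0.04  ]
hole [ 0.5028 -0.2766  0.04  ] [ 0.5008 -0.276   0.04  ]
kept [ 0.5478 -0.3199  0.095 ] [ 0.5456 -0.3169  0.095 ]
fresh [0.445  0.3401 0.115 ] [0.4412 0.3424 0.115 ]
spare [0.5077 0.3633 0.09  ] [0.505  0.3639 0.09  ]
carton [0.582  0.2661 0.05  ] [0.4315 0.2158 0.05  ] [0.5383 0.4156 0.05  ] [0.4325 0.2215 0.05  ] [0.392  0.3677 0.05  ] [0.5386 0.4172 0.05  ] [0.5825 0.2686 0.05  ]
tip [0.546  0.0747 0.12  ] [0.5443 0.074  0.14  ] [0.5128 0.0818 0.12  ] [0.5298 0.0773 0.14  ]
```

Both views agree within about 2 mm:

| Item | Position (m) |
|---|---|
| used / rack hole 0 | (.577, −.1065) |
| block hole | (.503, −.277) |
| fresh | (.443, .341) |
| lever tip | about (.543, .0735, .152) |

I'll approach the rack first.

Run:
```python
from h import *
move([.560,-.1065,.23],0.0)
print(q2R(manip.state()["tool_rot"]).round(3))
```

```text
shift [-4.748 -5.029  0.01 ] tcp [0.1391 0.6087 0.2302] tilt [-0.001 -0.002 -1.   ] yawnow 1.346 roll units 0.428 j6 -0.12
[[-0.975  0.223 -0.001]
 [ 0.223  0.975 -0.002]
 [ 0.    -0.002 -1.   ]]
```

```bash
for i in 1 2 3 4 5; do python3 -m pendant '[[1,[-0.95,-1,0],0],[1,[-0.95,-1,0],0],[1,[-0.95,-1,0],0],[1,[-0.95,-1,0],0],[1,[-0.95,-1,0],0]]'|tail -1; done
python3 -m pendant '[[1,[0,0,0],0.428],[1,[0,0,0],0.428],[1,[0,0,0],0.428],[1,[0,0,0],0.428],[1,[0,0,0],0.428],[1,[0,0,0],0.428],[1,[0,0,0],0.428],[1,[0,0,0],0.428],[1,[0,0,0],0.428],[1,[0,0,0],0.428]]'
python3 - <<'E'
from h import *
move([.577,-.1065,.13],0.0)
wristshot("w1")
im=cv2.imread("pics/w1.png");cv2.imwrite("pics/w1b.png",cv2.resize(im,(800,600)))
E
```

```text
grasp_force: 0.0
grasp_force: 0.0
grasp_force: 0.0
grasp_force: 0.0
grasp_force: 0.0
time: 3.6
tool_pos: [0.5607, -0.0995, 0.2314]
tool_rot: [-0.0, 0.705, 0.709, 0.0]
contact_force: [-0.2, 0.2, -0.1]
gripper_width: 0.994
grasp_force: 0.0
shift [-0.06   0.136  0.845] tcp [ 0.5607 -0.0995  0.2314] tilt [-0.     0.001 -1.   ] yawnow 0.005 roll units 0.002 j6 -0.31
```

View pics/w1b.png

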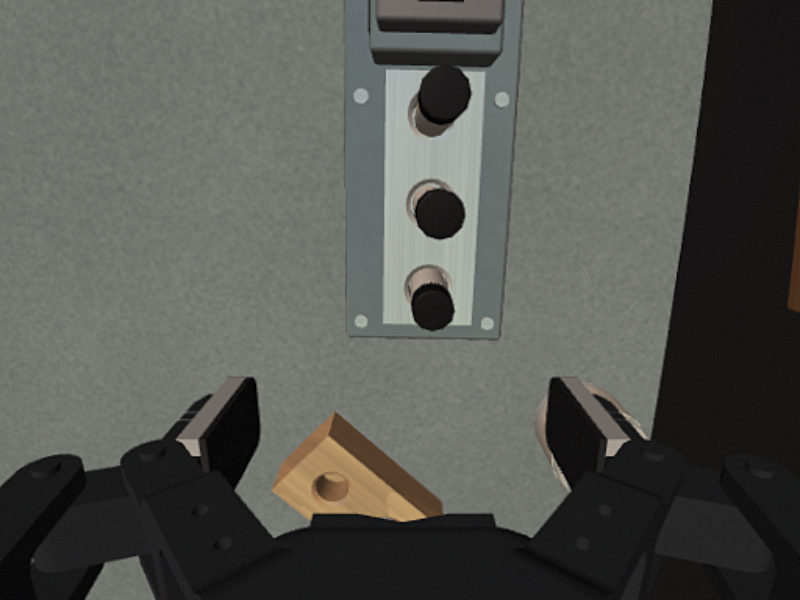

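The wrist view shows the used cap's top centre at (433,308), the mates' caps at (440,214) and (445,96), and the empty block hole at (331,487).

Run:
```python
from h import *
for n,u,v,z in[("used",433,308,.115),("mb",440,214,.14),("ma",445,96,.14),("hole",331,487,.04),("rackBL",383,324,.06),("rackBR",472,327,.06),("rackTL",385,69,.06),("rackTR",486,71,.06)]: print(n,wrist("w1",(u*.64,v*.64),z).round(4))
```

```text
used [ 0.5782 -0.1049  0.115 ]
mb [ 0.5788 -0.0513  0.14  ]
ma [0.5799 0.0017 0.14  ]
hole [ 0.5047 -0.2756  0.04  ]
rackBL [ 0.5481 -0.1316  0.06  ]
rackBR [ 0.6088 -0.1335  0.06  ]
rackTL [0.55   0.0287 0.06  ]
rackTR [0.6108 0.0281 0.06  ]
```

```bash
python3 -m pendant '[[1,[-0.054,0.142,0],0.002],[1,[-0.054,0.142,0.4],0.002],[1,[-0.054,0.142,0.8],0.002],[1,[-0.054,0.142,0.8],0.002]]'|tail -5
python3 -m pendant '[[1,[0,0,0.25],0],[1,[0,0,0.5],0],[1,[0,0,0.5],0],[0.5,[0,0,0.5],0],[0,[0,0,0.5],0],[0,[0,0,0.5],0],[0,[0,0,0.5],0],[0,[0,0,0.5],0],[0,[0,0,0.5],0],[0,[0,0,0.5],0]]'
python3 - <<'E'
from h import *
move([.578,-.106,.2],0.0)
E
```

```text
tool_pos: [0.5727, -0.106, 0.1271]
tool_rot: [-0.007, 0.707, 0.707, -0.003]
contact_force: [-1.2, 0.4, -1.0]
gripper_width: 1.0
grasp_force: 0.0
time: 5.05
tool_pos: [0.5793, -0.1095, 0.077]
tool_rot: [0.001, 0.709, 0.705, 0.001]
contact_force: [-0.5, 0.4, 6.2]
gripper_width: 0.265
grasp_force: 58.8
shift [ 0.028 -0.008 -1.025] tcp [ 0.5793 -0.1095  0.077 ] tilt [ 0.002 -0.001 -1.   ] yawnow -0.005 roll units -0.002 j6 -0.31
```

```bash
python3 -m pendant '[[0,[0,0,-0.2],0],[0,[0,0,-0.4],0],[0,[0,0,-0.7],0],[0,[0,0,-1],0],[0,[0,0,-1],0],[0,[0,0,-1],0],[0,[0,0,-1],0]]'
python3 - <<'E'
from h import *
move([.504,-.277,.197],np.pi/4)
wristshot("w2")
im=cv2.imread("pics/w2.png");cv2.imwrite("pics/w2b.png",cv2.resize(im,(800,600)))
E
```

```text
time: 5.75
tool_pos: [0.5773, -0.1089, 0.1934]
tool_rot: [-0.001, 0.709, 0.705, -0.001]
contact_force: [-0.2, 0.3, -0.7]
gripper_width: 0.265
grasp_force: 60.1
shift [-1.404 -0.604 -0.029] tcp [ 0.5773 -0.1089  0.1934] tilt [-0.003  0.001 -1.   ] yawnow -0.005 roll units -0.252 j6 -0.31
```

View pics/w2b.png

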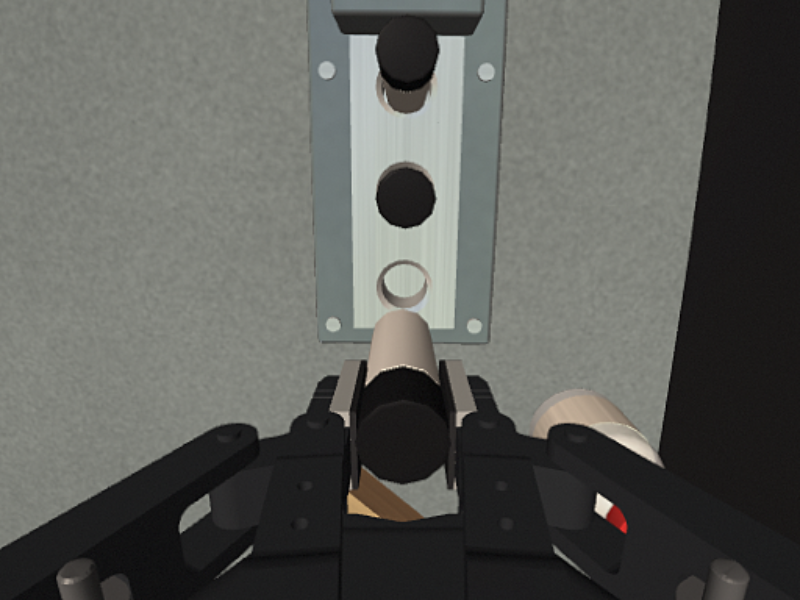

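The vial is held upright with its cap centre at (403,438). The freed hole's mouth is at (403,285).

Run:
```python
from h import *
s=manip.state()
print("hole0",wrist("w2",(403.5*.64,285*.64),.06).round(4),"cap",wrist("w2",(403*.64,438*.64),.2314).round(4), "foot bottom edge",wrist("w2",(403*.64,312*.64),.1464).round(4),s["tool_pos"])
```

```text
hole0 [ 0.5781 -0.1052  0.06  ] cap [ 0.5779 -0.1042  0.2314] foot bottom edge [ 0.5779 -0.0968  0.1464] [ 0.5770845  -0.10882818  0.19297551]
```

```bash
python3 -m pendant '[[0,[-0.25,-0.1,0],0],[0,[-0.5,-0.2,0],0],[0,[-0.7,-0.3,0],0],[0,[-0.7,-0.3,0],0]]'|tail -5
python3 -m pendant '[[0,[-0.3,-0.12,0],-0.05],[0,[-0.6,-0.24,0],-0.1],[0,[-0.71,-0.3,0],-0.15],[0,[-0.71,-0.3,0],-0.2],[0,[-0.71,-0.3,0],-0.25],[0,[-0.71,-0.3,0],-0.252],[0,[-0.71,-0.3,0],-0.252],[0,[-0.71,-0.3,0],-0.252]]'
python3 - <<'E'
from h import *
move([.5058,-.2791,.112],np.pi/4)
E
```

```text
tool_pos: [0.5399, -0.1949, 0.1932]
tool_rot: [-0.001, 0.71, 0.704, -0.001]
contact_force: [-0.5, 0.4, 0.1]
gripper_width: 0.269
grasp_force: 60.1
time: 7.0
tool_pos: [0.5053, -0.2772, 0.1942]
tool_rot: [-0.001, 0.382, 0.924, 0.0]
contact_force: [0.3, -0.2, -0.2]
gripper_width: 0.266
grasp_force: 60.1
shift [-0.015 -0.008  0.685] tcp [ 0.5053 -0.2772  0.1942] tilt [-0.001  0.001 -1.   ] yawnow 0.786 roll units 0.0 j6 -1.42
```

```bash
python3 -m pendant '[[0,[-0.015,-0.008,0.2],0],[0,[-0.015,-0.008,0.5],0],[0,[-0.015,-0.008,0.75],0],[0,[-0.015,-0.008,0.82],0],[0,[-0.015,-0.008,0.82],0],[0,[-0.015,-0.008,0.82],0]]'
python3 -m pendant '[[0,[0,0,0.04],0],[0,[0,0,0.08],0],[0,[0,0,0.12],0],[0,[0,0,0.15],0],[0,[0,0,0.15],0],[0,[0,0,0.15],0]]'
python3 - <<'E'
from h import *
move([.5058,-.2791,.057],np.pi/4)
E
```

```text
time: 7.6
tool_pos: [0.5069, -0.2804, 0.0984]
tool_rot: [0.001, 0.382, 0.924, -0.0]
contact_force: [0.3, 0.1, -0.8]
gripper_width: 0.265
grasp_force: 60.1
time: 8.2
tool_pos: [0.506, -0.2799, 0.0788]
tool_rot: [-0.0, 0.382, 0.924, 0.0]
contact_force: [0.1, 0.2, -0.8]
gripper_width: 0.263
grasp_force: 60.1
shift [0.006 0.004 0.181] tcp [ 0.506  -0.2799  0.0788] tilt [-0.  0. -1.] yawnow 0.787 roll units 0.0 j6 -1.42
```

```bash
python3 -m pendant '[[0,[0,0,0.04],0],[0,[0,0,0.08],0],[0,[0,0,0.12],0],[0,[0,0,0.15],0],[0,[0,0,0.17],0],[0,[0,0,0.17],0],[0,[0,0,0.17],0]]'
```

```text
time: 8.9
tool_pos: [0.5061, -0.28, 0.0585]
tool_rot: [0.0, 0.382, 0.924, -0.0]
contact_force: [-0.0, -0.1, -0.3]
gripper_width: 0.263
grasp_force: 60.1
```

Smooth, no contact forces. I'll go the last mm, release partway, and retreat.

```bash
python3 -m pendant '[[0,[0,0,0.01],0],[0,[0,0,0.02],0],[0,[0,0,0.02],0],[0,[0,0,0.02],0]]'
python3 -m pendant '[[0.4,[0,0,0],0],[0.6,[0,0,0],0],[0.6,[0,0,0],0],[0.6,[0,0,0],0],[0.6,[0,0,0],0]]'
python3 -m pendant '[[0.6,[0,0,-0.15],0],[0.6,[0,0,-0.4],0],[0.6,[0,0,-0.8],0],[0.6,[0,0,-1],0],[0.6,[0,0,-1],0],[0.6,[0,0,-1],0]]'
python3 - <<'E'
from h import *
wristshot("w3")
im=cv2.imread("pics/w3.png");cv2.imwrite("pics/w3b.png",cv2.resize(im,(800,600)))
move([.443,.341,.18],0.32+np.pi/2)
E
```

```text
time: 9.3
tool_pos: [0.5064, -0.2803, 0.057]
tool_rot: [0.0, 0.382, 0.924, -0.0]
contact_force: [-1.3, 0.1, 5.6]
gripper_width: 0.269
grasp_force: 60.6
time: 9.8
tool_pos: [0.5059, -0.2799, 0.0559]
tool_rot: [-0.0, 0.382, 0.924, 0.0]
contact_force: [0.4, 0.3, 0.2]
gripper_width: 0.596
grasp_force: 0.0
time: 10.4
tool_pos: [0.5062, -0.2801, 0.1765]
tool_rot: [0.001, 0.382, 0.924, -0.0]
contact_force: [0.4, 1.0, -1.1]
gripper_width: 0.605
grasp_force: 0.0
shift [ 4.021  3.294 -0.036] tcp [ 0.5055 -0.2796  0.1749] tilt [-0.001  0.001 -1.   ] yawnow 0.787 roll units -0.351 j6 -1.42
```

View pics/w3b.png

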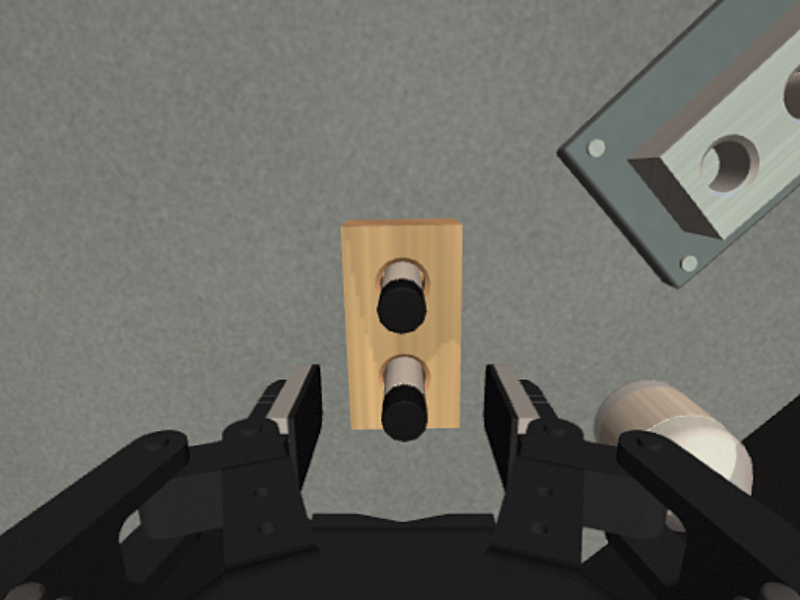

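Both block vials stand at the same height, at (403,305) and (404,413), so the used vial is home. On to the carton.

```bash
python3 -m pendant '[[0.6,[0.3,0.25,-0.38],0],[0.6,[0.6,0.5,-0.38],0],[0.6,[1,0.82,-0.38],0],[0.6,[1,0.82,-0.38],0],[0.8,[1,0.82,-0.38],0]]'|head -2
for i in 2 3 4; do python3 -m pendant '[[1,[0.3,0.25,0],0],[1,[0.6,0.5,0],0],[1,[0.99,0.8,0],0],[1,[0.99,0.8,0],0],[1,[0.99,0.8,0],0]]'|head -2; done
python3 -m pendant '[[1,[0,0,0],-0.05],[1,[0,0,0],-0.1],[1,[0,0,0],-0.15],[1,[0,0,0],-0.2],[1,[0,0,0],-0.25],[1,[0,0,0],-0.3],[1,[0,0,0],-0.35],[1,[0,0,0],-0.351],[1,[0,0,0],-0.351]]'|head -3
python3 - <<'E'
from h import *
wristshot("w4")
im=cv2.imread("pics/w4.png");cv2.imwrite("pics/w4b.png",cv2.resize(im,(800,600)))
move([.443,.341,.18],0.32+np.pi/2)
E
```

```text
time: 10.95
tool_pos: [0.4894, -0.1229, 0.2195]
time: 11.45
tool_pos: [0.4738, 0.0267, 0.2203]
time: 11.95
tool_pos: [0.4582, 0.1777, 0.2209]
time: 12.45
tool_pos: [0.4425, 0.3291, 0.2211]
time: 13.35
tool_pos: [0.4428, 0.3273, 0.2215]
tool_rot: [-0.0, -0.157, 0.988, -0.001]
shift [-0.037  0.105  0.346] tcp [0.4426 0.3277 0.2215] tilt [ 0.    -0.001 -1.   ] yawnow 1.885 roll units -0.002 j6 -1.38
```

View pics/w4b.png

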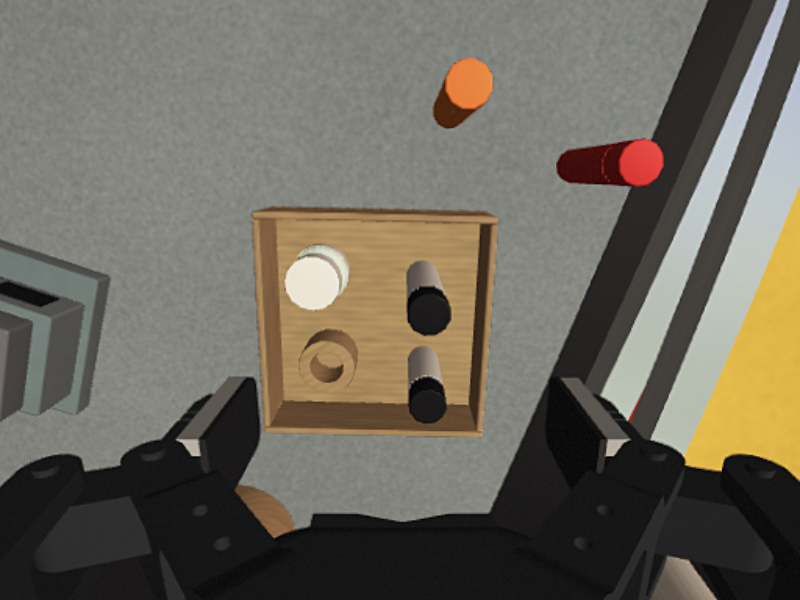

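The fresh vial's cap is the larger one at (429,312), and the spare's is at (427,402).

Run:
```python
from h import *
p=wrist("w4",(429*.64,312*.64),.115);print(p.round(4),wrist("w4",(427*.64,402*.64),.09).round(4))
move([p[0],p[1],.061],0.32+np.pi/2)
```

```text
[0.4441 0.3431 0.115 ] [0.5061 0.3644 0.09  ]
shift [-0.051  0.12   1.338] tcp [0.4426 0.3277 0.2215] tilt [ 0.    -0.001 -1.   ] yawnow 1.885 roll units -0.002 j6 -1.38
```

```bash
python3 -m pendant '[[1,[-0.05,0.12,0],0],[1,[-0.05,0.12,0.3],0],[1,[-0.05,0.12,0.6],0],[1,[-0.05,0.12,0.6],0],[1,[-0.05,0.12,0.6],0]]'|head -5
python3 - <<'E'
from h import *
move([.444,.343,.064],0.32+np.pi/2)
E
```

```text
time: 13.9
tool_pos: [0.4426, 0.3456, 0.1495]
tool_rot: [-0.001, -0.158, 0.987, -0.0]
contact_force: [0.8, 0.0, 0.0]
gripper_width: 1.003
shift [-0.005 -0.024  0.713] tcp [0.4426 0.3456 0.1495] tilt [-0.001 -0.001 -1.   ] yawnow 1.889 roll units -0.001 j6 -1.36
```

```bash
python3 -m pendant '[[1,[-0.005,-0.02,0.25],0],[1,[-0.005,-0.02,0.5],0],[1,[-0.005,-0.02,0.71],0],[1,[-0.005,-0.02,0.71],0],[0.5,[-0.005,-0.02,0.71],0],[0.3,[-0.005,-0.02,0.71],0],[0,[-0.005,-0.02,0.71],0],[0,[-0.005,-0.02,0.71],0],[0,[-0.005,-0.02,0.71],0],[0,[-0.005,-0.02,0.71],0]]'
python3 -m pendant '[[0,[0,0,0],0],[0,[0,0,0],0]]'
```

```text
time: 14.9
tool_pos: [0.445, 0.344, 0.066]
tool_rot: [0.001, -0.159, 0.987, 0.0]
contact_force: [-0.8, -1.0, 5.7]
gripper_width: 0.264
grasp_force: 58.6
time: 15.1
tool_pos: [0.445, 0.3439, 0.0661]
tool_rot: [0.001, -0.159, 0.987, 0.0]
contact_force: [0.0, -1.6, 6.7]
gripper_width: 0.266
grasp_force: 58.6
```

```bash
python3 -m pendant '[[0,[0,0,-0.2],0],[0,[0,0,-0.4],0],[0,[0,0,-0.7],0],[0,[0,0,-1],0],[0,[0,0,-1],0]]'|tail -2
python3 -m pendant '[[0,[0,0,-0.3],0],[0,[0,0,-0.5],0],[0,[0,0,-0.5],0],[0,[0,0,-0.5],0]]'
python3 - <<'E'
from h import *
wristshot("w5")
im=cv2.imread("pics/w5.png");cv2.imwrite("pics/w5b.png",cv2.resize(im,(800,600)))
move([.578,-.106,.245],np.pi)
E
```

```text
gripper_width: 0.26
grasp_force: 58.6
time: 16.0
tool_pos: [0.4438, 0.3434, 0.2436]
tool_rot: [-0.0, -0.159, 0.987, -0.0]
contact_force: [-0.7, -0.5, -1.9]
gripper_width: 0.266
grasp_force: 58.7
shift [ 0.107 -3.906 -0.019] tcp [0.4433 0.3431 0.2424] tilt [-0.002 -0.001 -1.   ] yawnow 1.89 roll units -0.399 j6 -1.36
```

View pics/w5b.png

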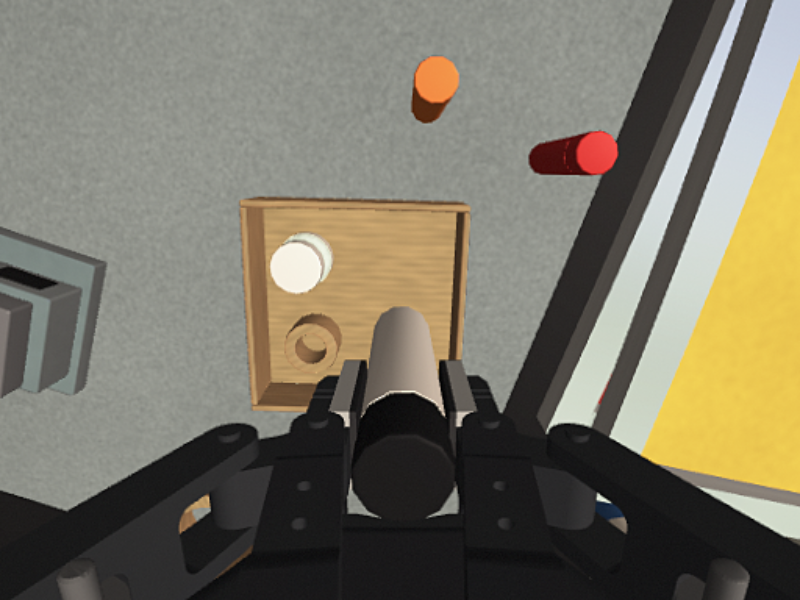

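The tall vial is held upright: cap centre at (403,470), foot's far edge at (402,307). Next I compute its offset in the tool frame.

Run:
```python
from h import *
s=manip.state();M=q2R(s["tool_rot"]);z=s["tool_pos"][2]
for n,uv,h in(("cap",(403,470),.049),("foot edge",(402,307),-.061)):
    p=wrist("w5",(uv[0]*.64,uv[1]*.64),z+h);print(n,(M.T@(p-s["tool_pos"])).round(4))
```

```text
cap [ 0.0009  0.0007 -0.049 ]
foot edge [0.0082 0.0005 0.061 ]
```

```bash
for i in 1 2 3 4; do python3 -m pendant '[[0,[0.01,-0.25,-0.05],0],[0,[0.02,-0.6,-0.05],0],[0,[0.026,-0.976,-0.05],0],[0,[0.026,-0.976,-0.05],0],[0,[0.026,-0.976,-0.05],0]]'|head -2; done
python3 -m pendant '[[0,[0,0,0],0.05],[0,[0,0,0],0.1],[0,[0,0,0],0.15],[0,[0,0,0],0.2],[0,[0,0,0],0.25],[0,[0,0,0],0.3],[0,[0,0,0],0.3]]'|head -3
python3 -m pendant '[[0,[0,0,0],0.05],[0,[0,0,0],0.1],[0,[0,0,0],0.15],[0,[0,0,0],0.2],[0,[0,0,0],0.25],[0,[0,0,0],0.3],[0,[0,0,0],0.301],[0,[0,0,0],0.301]]'
python3 - <<'E'
from h import *
move([.578,-.1058,.17],0)
E
```

```text
time: 16.55
tool_pos: [0.4771, 0.2304, 0.2482]
time: 17.05
tool_pos: [0.5111, 0.1195, 0.2553]
time: 17.55
tool_pos: [0.5451, 0.0081, 0.2617]
time: 18.05
tool_pos: [0.579, -0.1036, 0.2679]
time: 18.75
tool_pos: [0.5788, -0.1022, 0.2684]
tool_rot: [-0.0, 0.307, 0.952, 0.0]
time: 19.55
tool_pos: [0.5788, -0.1025, 0.2684]
tool_rot: [-0.0, 0.705, 0.709, 0.0]
contact_force: [0.7, 0.2, -0.1]
gripper_width: 0.27
grasp_force: 59.2
shift [-0.028 -0.007  0.82 ] tcp [ 0.5788 -0.1025  0.2684] tilt [-0.     0.001 -1.   ] yawnow 0.005 roll units 0.002 j6 -0.31
```

```bash
python3 -m pendant '[[0,[-0.028,-0.007,0.2],0],[0,[-0.028,-0.007,0.5],0],[0,[-0.028,-0.007,0.8],0],[0,[-0.028,-0.007,1],0],[0,[-0.028,-0.007,1],0],[0,[-0.028,-0.007,1],0]]'
python3 - <<'E'
from h import *
move([.578,-.1058,.126],0)
E
```

```text
time: 20.15
tool_pos: [0.5782, -0.1075, 0.1489]
tool_rot: [-0.0, 0.706, 0.708, 0.0]
contact_force: [0.0, -1.2, 0.3]
gripper_width: 0.264
grasp_force: 59.2
shift [ 0.014 -0.002  0.19 ] tcp [ 0.5782 -0.1075  0.1489] tilt [-0.  0. -1.] yawnow 0.003 roll units 0.001 j6 -0.31
```

```bash
python3 -m pendant '[[0,[0.014,0,0.08],0],[0,[0.014,0,0.16],0],[0,[0.014,0,0.22],0],[0,[0.014,0,0.26],0],[0,[0.014,0,0.3],0],[0,[0.014,0,0.3],0]]'
python3 - <<'E'
from h import *
move([.578,-.1058,.091],0)
E
```

```text
time: 20.75
tool_pos: [0.5776, -0.1069, 0.1116]
tool_rot: [-0.001, 0.707, 0.708, -0.0]
contact_force: [0.2, 0.7, -0.3]
gripper_width: 0.268
grasp_force: 59.2
shift [0.009 0.003 0.171] tcp [ 0.5776 -0.1069  0.1116] tilt [-0.001  0.    -1.   ] yawnow 0.001 roll units 0.0 j6 -0.31
```

In the hole by about 9 mm with no force; continuing.

```bash
python3 -m pendant '[[0,[0,0,0.04],0],[0,[0,0,0.08],0],[0,[0,0,0.12],0],[0,[0,0,0.15],0],[0,[0,0,0.165],0],[0,[0,0,0.175],0],[0,[0,0,0.175],0],[0,[0,0,0.175],0]]'
```

```text
time: 21.55
tool_pos: [0.5783, -0.107, 0.0917]
tool_rot: [0.0, 0.707, 0.708, 0.0]
contact_force: [-0.4, 1.3, -0.6]
gripper_width: 0.268
grasp_force: 59.3
```

```bash
python3 -m pendant '[[0,[0,0,0.01],0],[0,[0,0,0.02],0],[0,[0,0,0.02],0],[0,[0,0,0.02],0]]'
```

```text
time: 21.95
tool_pos: [0.5787, -0.1072, 0.0911]
tool_rot: [0.0, 0.707, 0.708, 0.0]
contact_force: [-2.9, 1.2, 6.8]
gripper_width: 0.266
grasp_force: 60.4
```

```bash
python3 -m pendant '[[0.4,[0,0,0],0],[0.6,[0,0,0],0],[0.6,[0,0,0],0],[0.6,[0,0,0],0],[0.6,[0,0,0],0]]'|tail -2
python3 -m pendant '[[0.6,[0,0,-0.15],0],[0.6,[0,0,-0.4],0],[0.6,[0,0,-0.8],0],[0.6,[0,0,-1],0],[0.6,[0,0,-1],0],[0.6,[0,0,-1],0]]'
python3 - <<'E'
from h import *
f=manip.grab_frame("scene")["img"][:,:,::-1]
cv2.imwrite("pics/scene2.png",cv2.resize(f[100:265,95:385],None,fx=2.7,fy=2.7,interpolation=cv2.INTER_CUBIC))
move([.49,.0735,.21],0)
E
```

```text
gripper_width: 0.599
grasp_force: 0.0
time: 23.05
tool_pos: [0.5783, -0.107, 0.2095]
tool_rot: [0.0, 0.707, 0.708, 0.0]
contact_force: [-0.3, -0.3, -1.0]
gripper_width: 0.603
grasp_force: 0.0
shift [ 1.503 -0.728 -0.016] tcp [ 0.5776 -0.1068  0.2079] tilt [-0.002  0.001 -1.   ] yawnow 0.001 roll units 0.0 j6 -0.31
```

View pics/scene2.png

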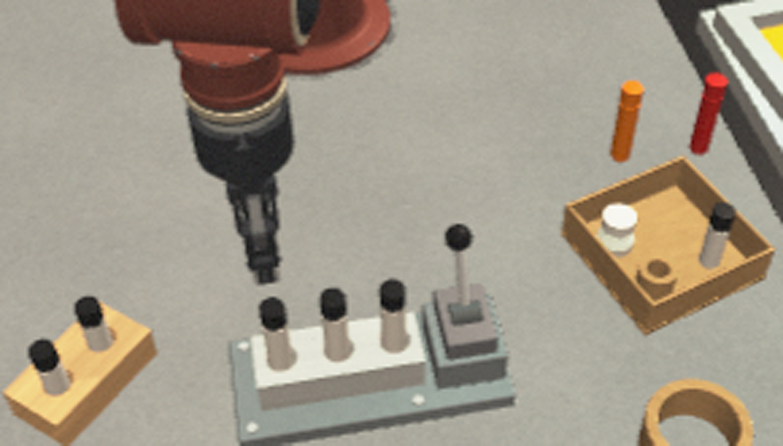

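All three rack vials are level, and both block vials are in. Now the lever: fingers shut, to the robot side of it.

```bash
python3 -m pendant '[[0,[0.25,-0.25,-0.1],0],[0,[0.5,-0.5,-0.1],0],[0,[0.75,-0.73,-0.1],0],[0,[0.75,-0.73,-0.1],0],[0,[0.75,-0.73,-0.1],0]]'|head -2
python3 -m pendant '[[0,[0.3,0,0],0],[0,[0.75,0,0],0],[0,[0.75,0,0.3],0],[0,[0.75,0,0.6],0],[0,[0.75,0,0.8],0],[0,[0.75,0,0.8],0],[0,[0.75,0,0.8],0]]'
python3 - <<'E'
from h import *
move([.59,.0735,.125],0)
E
```

```text
time: 23.6
tool_pos: [0.4893, -0.0165, 0.2192]
time: 24.3
tool_pos: [0.4905, 0.0723, 0.1247]
tool_rot: [-0.001, 0.707, 0.707, -0.001]
contact_force: [0.4, 0.9, 0.3]
gripper_width: -0.001
grasp_force: 0.0
shift [ 0.009  0.829 -0.004] tcp [0.4905 0.0723 0.1247] tilt [-0.002 -0.    -1.   ] yawnow 0.0 roll units 0.0 j6 -0.0
```

```bash
python3 -m pendant '[[0,[0.01,0.15,0],0],[0,[0.01,0.3,0],0],[0,[0.01,0.4,0],0],[0,[0.01,0.5,0],0],[0,[0.01,0.6,0],0],[0,[0.01,0.68,0],0],[0,[0.01,0.75,0],0],[0,[0.01,0.8,0],0],[0,[0.01,0.8,0],0]]'
python3 -m pendant '[[0,[0,0.03,0],0],[0,[0,0.06,0],0],[0,[0,0.06,0],0]]'
```

```text
time: 25.2
tool_pos: [0.5867, 0.0741, 0.1248]
tool_rot: [-0.0, 0.707, 0.708, -0.0]
contact_force: [-0.1, -0.1, -0.8]
gripper_width: 0.002
grasp_force: 0.0
time: 25.5
tool_pos: [0.5907, 0.0743, 0.124]
tool_rot: [-0.003, 0.707, 0.708, -0.003]
contact_force: [-10.0, -0.4, 4.9]
gripper_width: 0.001
grasp_force: 5.0
```

```bash
python3 -m pendant '[[0,[0,0.03,0],0],[0,[0,0.05,0],0],[0,[0,0.05,0],0]]'
```

```text
time: 25.8
tool_pos: [0.5916, 0.0744, 0.1237]
tool_rot: [-0.008, 0.706, 0.708, -0.008]
contact_force: [-28.2, -1.6, 16.1]
gripper_width: -0.004
grasp_force: 16.1
```

End stop reached (force climbs, no travel). I'll back off, rise and check.

```bash
python3 -m pendant '[[0,[0,-0.2,0],0],[0,[0,-0.5,0],0],[0,[0,-0.9,0],0],[0,[0,-0.9,-0.4],0],[0,[0,-0.9,-0.8],0],[0,[0,-0.9,-0.8],0],[0,[0,-0.9,-0.8],0]]'
python3 - <<'E'
from h import *
f=manip.grab_frame("scene")["img"][:,:,::-1]
cv2.imwrite("pics/scene3.png",cv2.resize(f[100:265,95:385],None,fx=2.7,fy=2.7,interpolation=cv2.INTER_CUBIC))
E
```

```text
time: 26.5
tool_pos: [0.4926, 0.0742, 0.2234]
tool_rot: [0.002, 0.707, 0.708, 0.002]
contact_force: [-1.0, -0.7, -0.1]
gripper_width: 0.004
grasp_force: 0.0
```

View pics/scene3.png

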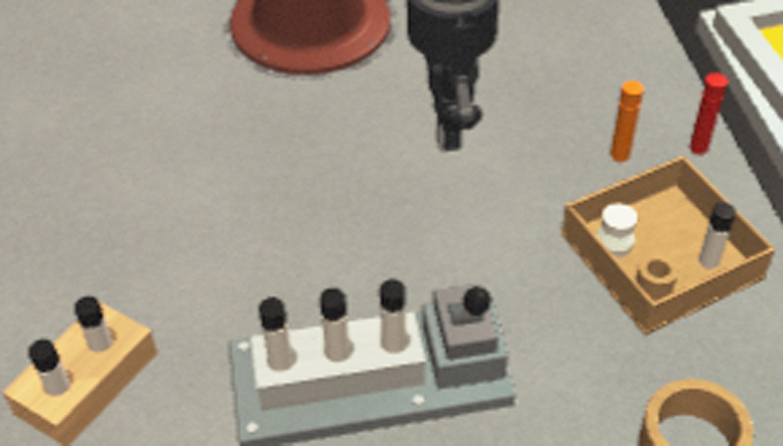

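The lever's ball now leans toward the camera at (477,299), the vials are home, and the gripper is clear.

```bash
python3 -c "
from h import *
print(fixed('scene',(477/2.7+95,299/2.7+100),.152).round(3));print(manip.job_done())"
```

```text
[0.616 0.074 0.152]
the job is handed in; nothing more can be done
None
```

I handed the job in at about 26.5 s of the 70 s allowed. The stubby vial stands in the block, the tall vial is home in rack hole 0, the lever is over at its end stop, and in the last scene picture every bystander in view stands as before; the handed-in call gave no verdict.

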